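# Step the reference disc under the gauge probe

## Robot

A 6-joint arm with a two-finger parallel gripper is mounted at the origin on the work surface. World frame = base frame: x ahead of the robot, y to its left, z up, the work surface at z = 0. Lengths are in mm, angles in rad, forces in N, time in s.
With the tool pointing down it reaches from about 350 to 875 mm from the base axis. Payload 4.2 kg.
Tool frame: the origin (TCP) lies midway between the tips of the shut fingers; the grasp point (between the pads) lies 19 mm behind it; x points along the fingers, y is the direction in which the jaws open and shut, and the axes are right-handed (so a half turn about x gives the same grasp; the last joint's range is limited). The gripper opens to 85 mm and grips with 20 to 120 N. Pads are 22 mm wide; open, the fingers measure 114 mm over their backs; the gripper's body (76 mm by 85 mm) begins 54 mm behind the grasp point. The pads swing forward as they close: fully open they stand 13 mm farther back than shut.
Start: joints at [-0.907, 0.385, 0.008, 0, -1.194, -0.259], TCP at [246.16, -574.46, 231.312] pointing down, gripper open.
Joint ranges: [-3.14, 3.14], [-1.21, 2.06], [-1.07, 1.41], [-3.16, 2.05], [-2.99, -0.16], [-3.1, 3.1]. Speed limits (rad/s): [2.79, 2.79, 3.14, 3.14, 3.14, 3.14].

## Interface

Orientations are given as a unit quaternion [x, y, z, w].
In Python, from bench import readout, imaging, arm gives the robot as it stands.
- The arm moves only by the tool arm_command, never from a script. Its argument "increments" is a list of rows, each a list of 3 entries, a list of its own where there are three numbers: the turn, a rotation vector about the world's x, y, z in degrees, then the shift along the world's x, y, z in mm, then the closure, from 0 (fully open) to 1 (shut). In form: [[[ax, ay, az], [tx, ty, tz], fingers], ...]. A call has exactly 5 rows; each row is the pose to reach, as a shift and turn from the pose measured when the call began; what a row does not reach only later rows make up. A row lasts 1/10 s, in which the tool goes at most 50 mm and 8.59 degrees, less where a joint would pass 70% of its speed; a pose out of reach is approached as far as the arm can. A call with a gripper value outside its range is refused whole. The fingers move at their own pace and stop on an object; the grip force is fixed at half the most. Time passes only in rows, so rows that repeat a pose let the fingers close, or fill a call up. It gives the time, the measured TCP pose, the force and the opening at its end, in the units of the state.
- readout.read_state(): the state, without advancing time (a new reading comes with each control period).
- imaging.get_image(name): name is "side" or "top" or "wrist"; returns (picture, depth): 420x560x3 uint8, blue, green, red; 420x560 float32, mm along the optical axis (not along the pixel's ray), 0 where there is no reading.
- imaging.camera_info(name): a dict with "vfov" (degrees; the focal length in pixels is half the picture's height over the tangent of half this angle, whatever the lens; pixels are square), "cx", "cy" (the principal point, pixels), "eye" and "rotation" of the camera in the world; the wrist camera has in their place "T_tool_cam" (4x4, takes a point from camera to tool coordinates, whose origin is the TCP and whose axes are the tool frame's). Camera axes: x right, y down, z forward; pixel columns grow to the right and rows downward; lengths in mm; the calibration is good to about 2 mm. A picture is of the moment at which its call begins: read the wrist's pose just before it. camera_info takes no time and is no camera call.
- arm.job_done(): hands the job in, once; it reports no verdict.
The state is a dict: "clock": time; "joints": joint angles; "joint_vel": joint speeds; "joint_efforts": joint torques, N m; "position": TCP position; "ee_rot": TCP orientation; "contact_force": force on the tool from outside, world axes, zero at the start; "wrist_torque": the same for the moment, N m; "gripper_width": finger opening in mm.
Only numpy, scipy, OpenCV 4.12 (cv2) and the standard library are available. Lean on these libraries where they do the work, as an engineer would, in place of code of your own. Each camera call takes 0.05 s, during which the arm holds its last target. There are 200 camera calls.

## Task

Check the coating gauge on two reference pads: by its black handle, slide the blue carrier of the x-y stage until the blue pad is centred under the tip of the fixed probe, and let it rest there for a second or two while the gauge reads. Then slide it on until the red pad is centred under the probe tip, and let go of the handle, leaving the stage there.

Things in the scene. Friction and masses are not known exactly. Their poses are not given: they have to be found in the camera images.
- carrier: Sliding blue carrier, a 150 mm plate. Origin: mid-grip of its upright black handle (24 mm wide, 60 tall, top 110 mm above the table, tongue under it 50), 85 mm up. z up; x points from handle to the centre of its grey disc, 140 mm off. Never turns; slides on its x (135 mm travel) and y (110 mm) at once, 2-4 N friction, stays where left. Disc and pads move with it; each pad can reach the probe.
- pointer_tip (a point): Lowest end of the white tip, pointing straight down, of the black upright probe (18 mm wide) over the stage; 72 mm above the table, 12 mm over the pads. A thin steel arm, 165 mm above the table, holds it from a column 220 mm tall, 185 mm away along the carrier's +y. Probe and column are fixed: they do not move with the carrier.
- blue_pad (a point): Centre of the top of the blue round pad, 26 mm wide, 60 mm above the table, 34 mm from the centre of the grey disc (120 mm wide, its top 58 mm up), which is clamped on the carrier at any turn and bears four such pads at quarter turns: blue, yellow, red, green.
- red_pad (a point): Centre of the top of the red round pad, 26 mm wide, 60 mm above the table, on the same grey disc, straight across from the blue pad (68 mm away).

How it is judged:
By the outcome, as a careful person would: the job done as asked, in the order asked, and still so for the second after the job is handed in, with the robot touching nothing.
It also fails if it takes over 35 s, if anything falls off the work surface, if the arm or the gripper's body presses on something with over 40 N, if the wrist force passes 120 N, or if a joint passes its speed limit or range.

## Working session

There is one attempt and no reset: what is moved stays moved. The work goes in short steps, Python scripts to look and compute and a tool call to move; the robot and the scene stay as the last step left them, time stands still between calls to the robot, and variables do not carry over. Pictures are saved under pics/ and viewed, about 8 in all and at most 12, crops included, and the job is handed in when it is done.

Besides the shell and the picture viewer there is one more tool, called after "Request:" by a JSON object that holds its "fn" and its "kwargs". arm_command: Moves the arm, as the interface text tells. Its arguments: {"type":"object","properties":{"increments":{"type":"array","items":{"type":"array"}}},"required":["increments"]}

```bash
mkdir -p pics; cat > h.py <<'E'
import numpy as np, cv2
from scipy.spatial.transform import Rotation as R
from bench import readout, imaging, arm
def cam(name, st=None):
    i=imaging.camera_info(name); f=210/np.tan(np.radians(i['vfov'])/2)
    if name=='wrist':
        T=np.array(i['T_tool_cam']); Rt=R.from_quat(st['ee_rot']).as_matrix()
        return f,i['cx'],i['cy'],Rt@T[:3,3]+np.array(st['position']),Rt@T[:3,:3]
    return f,i['cx'],i['cy'],np.array(i['eye']),np.array(i['rotation'])
def ray(c,u,v):
    f,cx,cy,e,Rm=c; return e,Rm@np.array([(u-cx)/f,(v-cy)/f,1.])
def onz(c,u,v,z):
    e,d=ray(c,u,v); return e+d*(z-e[2])/d[2]
def proj(c,P):
    f,cx,cy,e,Rm=c; q=Rm.T@(np.array(P)-e); return q[0]/q[2]*f+cx,q[1]/q[2]*f+cy
E
python3 - <<'E'
from h import *
for n in ['side','top','wrist']:
    st=readout.read_state()
    p,d=imaging.get_image(n); cv2.imwrite(f'pics/{n}0.png',p); np.save(f'{n}0.npy',d)
    c=cam(n,st); print(n,imaging.camera_info(n).keys(),np.round(c[0],1),c[1],c[2],np.round(c[3]),np.round(c[4],3).tolist())
print(st)
E
```

```text
side dict_keys(['vfov', 'cx', 'cy', 'eye', 'rotation']) 507.2 274.12147847805255 214.25497277733965 [262. 432. 461.] [-0.316, 0.826, -0.434, 0.173]
top dict_keys(['vfov', 'cx', 'cy', 'eye', 'rotation']) 456.1 282.8129841576529 210.23565748363157 [541.  40. 755.] [-0.696, 0.713, -0.059, 0.056]
wrist dict_keys(['vfov', 'cx', 'cy', 'T_tool_cam']) 315.9 281.47096868551836 211.5150832253862 [ 185. -599.  373.] [[-0.394, 0.887, 0.239], [0.919, 0.38, 0.105], [0.002, 0.261, -0.965]]
{'clock': 0.1, 'joints': array([-9.07405008e-01,  3.85480123e-01,  6.73155258e-03, -4.30307793e-04,
       -1.19399626e+00, -2.58614820e-01]), 'joint_vel': array([-9.81292164e-04, -3.86756187e-04,  3.83005208e-03,  2.56209267e-03,
        1.63468019e-03, -6.62025015e-05]), 'joint_efforts': array([-2.26022712e-03, -3.93318164e+01,  1.88928312e+01,  4.19803396e+00,
       -2.61668894e-03,  1.01701031e-05]), 'position': array([ 245.94334411, -573.99487163,  230.31928042]), 'ee_rot': array([-0.14140018,  0.69286499,  0.14275996,  0.69250537]), 'contact_force': array([ 0.78254855, -0.14471485,  0.85213311]), 'wrist_torque': array([ 0.03358025,  0.00200343, -0.01655561]), 'gripper_width': 85.4822473262535}
```

View pics/top0.png

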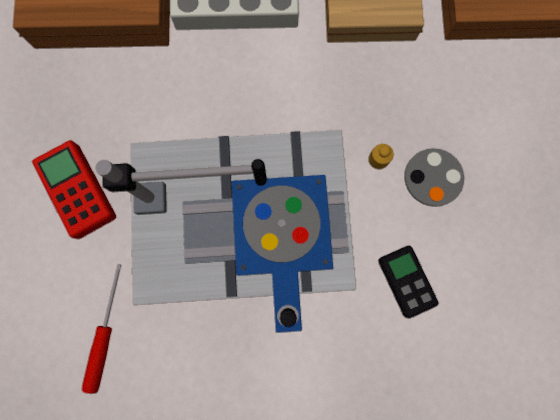

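View pics/side0.png

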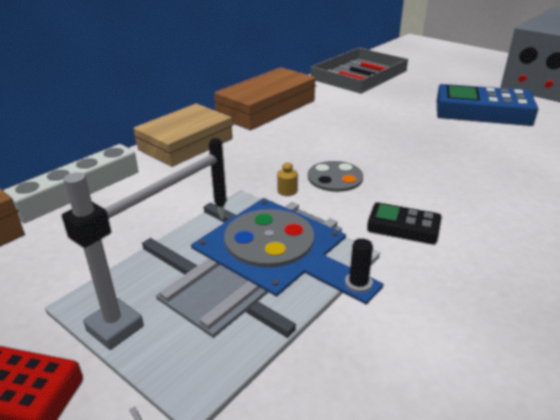

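The top view shows the disc at about (282,223): blue (263,211), red (300,235), handle top (288,317), probe (260,170). The side view shows the probe tip near (221,203) and the handle at (360,260).

```bash
cat >> h.py <<'E'
_cam=cam
def cam(name, st=None):
    c=_cam(name,st)
    return c if c[4].shape==(3,3) else (*c[:4],R.from_quat(c[4]).as_matrix())
HUE={'blue':(105,130),'yellow':(18,35),'red':(0,8),'green':(45,85)}
def blobs(p,col,sm=120,vm=60):
    h=cv2.cvtColor(p,cv2.COLOR_BGR2HSV); a,b=HUE[col]
    m=cv2.inRange(h,(a,sm,vm),(b,255,255))
    if col=='red': m|=cv2.inRange(h,(172,sm,vm),(180,255,255))
    n,_,s,c=cv2.connectedComponentsWithStats(m)
    return [(s[i],c[i]) for i in range(1,n) if s[i][4]>60]
E
python3 - <<'E'
from h import *
for n in ['top','side']:
    p=cv2.imread(f'pics/{n}0.png'); c=cam(n)
    for col in HUE:
        for s,q in blobs(p,col):
            if s[4]<3000: print(n,col,s[4],q.round(1),s[:4],onz(c,*q,60).round(1))
    h=cv2.cvtColor(p,cv2.COLOR_BGR2HSV)
    m=cv2.inRange(h,(0,0,0),(180,255,45)); k,_,s,q=cv2.connectedComponentsWithStats(m)
    for i in range(1,k):
        if 60<s[i][4]<3000: print(' dark',n,s[i],q[i].round(1))
    x,y=(220,130) if n=='top' else (180,130)
    cr=p[y:y+100,x:x+80] if n=='top' else p[y:y+100,x:x+80]
    cv2.imwrite(f'pics/c_{n}.png',cv2.resize(cr,None,fx=6,fy=6,interpolation=cv2.INTER_NEAREST))
c=cam('top');print('handle top',onz(c,288,317,110))
E
python3 -c "
import cv2,numpy as np
a=cv2.imread('pics/c_top.png');b=cv2.imread('pics/c_side.png');cv2.imwrite('pics/c.png',cv2.resize(np.hstack([a,b]),(800,500)))"
```

```text
top blue 215 [262.8 211. ] [255 203  17  17] [654.4  67.1  60. ]
top yellow 437 [380.6 155.6] [369 144  24  25] [ 738.4 -120.    60. ]
top yellow 235 [269.2 241.4] [261 233  17  18] [607.2  58.1  60. ]
top red 230 [299.9 234.7] [292 227  17  17] [616.2  10.9  60. ]
top red 1081 [ 96.3 359.9] [ 82 326  30  68] [439.1 314.5  60. ]
top green 206 [293.3 204.5] [286 197  16  16] [663.4  19.7  60. ]
top green 441 [402.5 265.7] [389 253  28  26] [ 565.4 -143.1   60. ]
 dark top [ 48 148  33  40  78] [ 67.2 170.9]
 dark top [252 159  15  26 276] [258.9 171.7]
 dark top [103 164  34  28 516] [121.8 179.7]
 dark top [411 170  13  13 143] [417.  176.1]
 dark top [ 379  246   59   72 1597] [407.8 283.9]
 dark top [280 308  17  19 227] [287.9 317.1]
side blue 2406 [487.2 107.1] [438  85  99  40] [ 595.4 -563.9   60. ]
side blue 190 [243.6 236.6] [234 231  20  12] [655.5  65.5  60. ]
side yellow 448 [287. 180.] [278 164  19  31] [708.9 -82.9  60. ]
side yellow 217 [274.7 248.1] [265 242  20  13] [608.3  56.4  60. ]
side red 106 [371.9  65.9] [361  62  24   9] [ 911.9 -630.7   60. ]
side red 82 [35
[... 153 characters left out ...]
6  28  13] [ 668.7 -608.5   60. ]
side green 267 [387.3 212.1] [376 205  23  15] [ 544.5 -108.8   60. ]
side green 142 [263.  218.6] [255 214  17  10] [664.7  18.3  60. ]
 dark side [519  48  19  16 217] [527.9  55.2]
 dark side [546  52  14  17 187] [553.3  60.7]
 dark side [209 139  16  67 620] [217.6 171.7]
 dark side [  63  205   47   42 1178] [ 87.1 226.4]
 dark side [ 369  204   71   39 1291] [405.1 226.6]
 dark side [350 240  21  46 758] [360.4 262.3]
 dark side [ 14 375  13   8  66] [ 20.1 378.5]
 dark side [ 34 379  12   8  63] [ 39.2 382.5]
 dark side [  0 391  14   9  75] [  7. 395.]
 dark side [ 21 395  13  10  77] [ 26.7 399.3]
handle top [497.16593207  32.80104345 110.        ]
```

View pics/c.png

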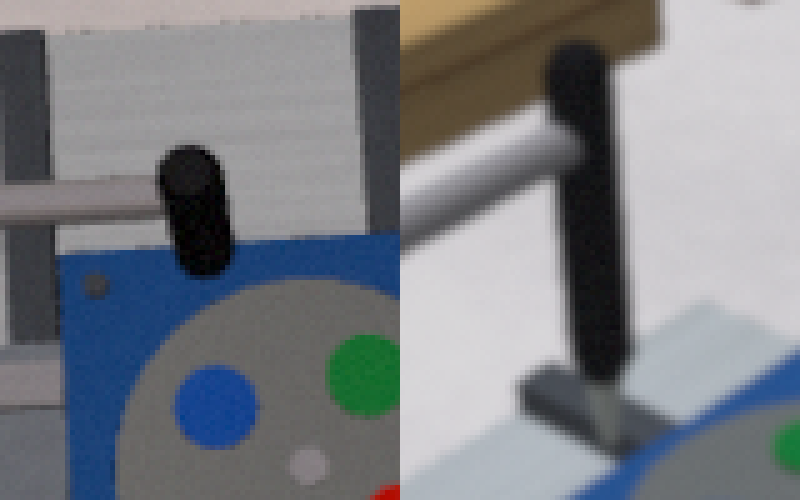

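```bash
python3 - <<'E'
from h import *
t,s=cam('top'),cam('side')
pt=[(262.8,211),(269.2,241.4),(299.9,234.7),(293.3,204.5)];ps=[(243.6,236.6),(274.7,248.1),(293.1,229.1),(263,218.6)]
for a,b in zip(pt,ps):
    (e1,d1),(e2,d2)=ray(t,*a),ray(s,*b); k=np.linalg.lstsq(np.c_[d1,-d2],e2-e1,rcond=None)[0]
    print('pad tri',((e1+k[0]*d1+e2+k[1]*d2)/2).round(1))
D=np.mean([onz(t,*a,60) for a in pt],0);Ds=np.mean([onz(s,*a,60) for a in ps],0)
H=onz(t,288,317.0,110); print('disc',D,Ds,'H',H,'dist',np.hypot(*(D-H)[:2]),np.degrees(np.arctan2(*(D-H)[1::-1])))
for z in(72,):print('tip side',onz(s,222.2,219.4,z))
tip=onz(s,222.2,219.4,72); print('in top',proj(t,tip))
for z in (85,95,200): print(z,'side',proj(s,[*tip[:2],z]),'top',proj(t,[*tip[:2],z]))
print('column top from top',onz(t,104,168,220))
# handle from side: mid of dark blob (z 50..110)
print('H side top',onz(s,361.5,244,110))
E
```

```text
pad tri [654.   66.9  61.5]
pad tri [606.9  58.   61.6]
pad tri [616.1  11.   61.4]
pad tri [663.2  19.8  61.5]
disc [635.28743778  38.93036285  60.        ] [636.43000384  37.44219734  60.        ] H [497.16593207  32.80104345 110.        ] dist 138.25743703273596 2.5409068599944757
tip side [692.5639516   68.25926656  72.        ]
in top (np.float64(261.2836813316871), np.float64(185.13816453737655))
85 side (np.float64(221.52403356981753), np.float64(211.3814629439534)) top (np.float64(260.8981381027489), np.float64(183.27063980524562))
95 side (np.float64(220.99396190737477), np.float64(205.09357780961264)) top (np.float64(260.5916052432051), np.float64(181.78583173849424))
200 side (np.float64(214.83522742635387), np.float64(132.03663526131328)) top (np.float64(256.7345935585445), np.float64(163.10293401763624))
column top from top [685.25904944 251.51041573 220.        ]
H side top [496.74026596  32.8895432  110.        ]
```

The checks agree: the two views match within 1.5 mm, the handle-to-disc distance is 138 mm against 140, and the probe-to-column distance is 183 mm against 185. Moving to the handle now.

Request:
{"fn": "arm_command", "kwargs": {"increments": [[[0, 0, -4], [18, 44, 0], 0], [[0, 0, -8], [36, 88, 0], 0], [[0, 0, -12], [54, 132, 0], 0], [[0, 0, -16], [72, 176, 0], 0], [[0, 0, -20], [90, 220, 0], 0]]}}

```text
clock: 0.65
position: [336.2, -352.3, 230.2]
ee_rot: [-0.018, 0.707, 0.019, 0.707]
contact_force: [1.0, 0.6, 0.1]
gripper_width: 85.6
```

Request:
{"fn": "arm_command", "kwargs": {"increments": [[[0, 0, 0], [18, 44, 0], 0], [[0, 0, 0], [36, 88, 0], 0], [[0, 0, 0], [54, 132, 0], 0], [[0, 0, 0], [72, 176, 0], 0], [[0, 0, 0], [90, 220, 0], 0]]}}

```text
clock: 1.15
position: [426.3, -130.4, 230.4]
ee_rot: [-0.018, 0.707, 0.019, 0.707]
contact_force: [0.9, -0.9, 0.3]
gripper_width: 85.6
```

Request:
{"fn": "arm_command", "kwargs": {"increments": [[[0, 0, 0], [20, 44, 0], 0], [[0, 0, 0], [40, 88, 0], 0], [[0, 0, 0], [58, 130, -10], 0], [[0, 0, 0], [70, 163, -30], 0], [[0, 0, 0], [70, 163, -30], 0]]}}

```text
clock: 1.65
position: [496.0, 35.6, 197.5]
ee_rot: [-0.019, 0.708, 0.02, 0.705]
contact_force: [-0.2, -0.4, 0.1]
gripper_width: 85.4
```

```bash
python3 - <<'E'
from h import *
st=readout.read_state(); p,d=imaging.get_image('wrist'); cv2.imwrite('pics/w1.png',p); c=cam('wrist',st)
print(st['position'],st['clock']); print(proj(c,[497.2,32.8,110]), [proj(c,[692.5,68.3,72])])
for col in HUE:
    for s,q in blobs(p,col): print(col,s,q.round(1),onz(c,*q,60).round(1))
E
```

```text
[496.00968548  35.62133417 197.52121509] 1.65
(np.float64(276.14798491149384), np.float64(218.17081132691263)) [(np.float64(300.9888959077939), np.float64(390.72158210395855))]
blue [ 203  173  149  188 7886] [275.8 271.6] [565.4  35.3  60. ]
blue [290 340  25  13 214] [300.9 346.1] [648.   65.7  60. ]
yellow [284 299  26  24 495] [296.5 310.3] [606.5  58.2  60. ]
red [543 154  17  42 368] [553.7 180.2] [462.2 279.7  60. ]
red [237 304  26  24 486] [249.1 315.9] [615.4  11.   60. ]
red [539 311  21  26 301] [551.9 320.9] [604.2 317.9  60. ]
green [ 78 233  44  34 888] [ 99.7 249.4] [ 551.8 -132.7   60. ]
```

View pics/w1.png

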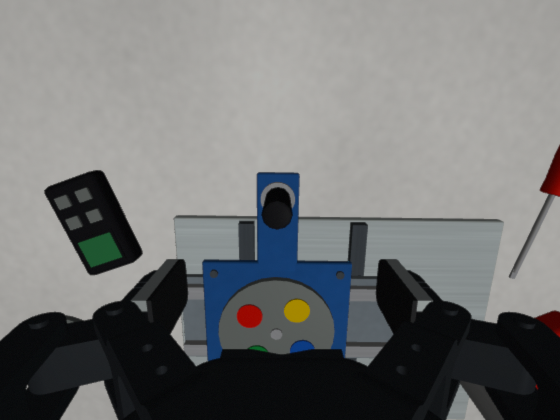

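The handle top shows at (277,214), within a few pixels of the predicted (276,218). Descending and gripping.

Request:
{"fn": "arm_command", "kwargs": {"increments": [[[0, 0, 0], [1, -3, -35], 0], [[0, 0, 0], [1, -3, -70], 0], [[0, 0, 0], [1, -3, -105], 0], [[0, 0, 0], [1, -3, -125], 0], [[0, 0, 0], [1, -3, -130], 0]]}}

```text
clock: 2.2
position: [495.1, 29.6, 66.9]
ee_rot: [-0.019, 0.71, 0.019, 0.704]
contact_force: [-0.5, -0.2, 0.8]
gripper_width: 85.6
```

Request:
{"fn": "arm_command", "kwargs": {"increments": [[[0, 0, 0], [0, 0, 0], 0.3], [[0, 0, 0], [0, 0, 0], 0.6], [[0, 0, 0], [0, 0, 0], 1], [[0, 0, 0], [0, 0, 0], 1], [[0, 0, 0], [0, 0, 0], 1]]}}

```text
clock: 2.7
position: [495.9, 29.9, 68.2]
ee_rot: [-0.019, 0.709, 0.019, 0.705]
contact_force: [-1.6, 1.0, 5.6]
gripper_width: 22.6
```

Request:
{"fn": "arm_command", "kwargs": {"increments": [[[0, 0, 0], [7, 0, 0], 1], [[0, 0, 0], [15, 1, 0], 1], [[0, 0, 0], [24, 1, 0], 1], [[0, 0, 0], [32, 1, 0], 1], [[0, 0, 0], [38, 1, 0], 1]]}}

```text
clock: 3.2
position: [535.3, 31.3, 68.2]
ee_rot: [-0.019, 0.709, 0.019, 0.705]
contact_force: [-2.6, 1.8, 3.4]
gripper_width: 22.7
```

```bash
cat > look.py <<'E'
from h import *
import sys
tag=sys.argv[1]
st=readout.read_state(); print(st['clock'],st['position'].round(1),st['contact_force'].round(1),st['gripper_width'])
ims=[]
for n in ['side','top']:
    p,d=imaging.get_image(n); cv2.imwrite(f'pics/{n}_{tag}.png',p); c=cam(n)
    for col in HUE:
        for s,q in blobs(p,col):
            P=onz(c,*q,60)
            if s[4]<400 and 570<P[0]<780 and -70<P[1]<170: print(n,col,s,q.round(1),P.round(1))
    u,v=map(int,proj(c,[692.5,68.3,72])); ims.append(cv2.resize(p[v-50:v+50,u-40:u+40],None,fx=5,fy=5,interpolation=cv2.INTER_CUBIC))
cv2.imwrite(f'pics/c_{tag}.png',np.hstack(ims))
E
python3 look.py b1
```

```text
3.2 [535.3  31.3  68.2] [-2.6  1.8  3.4] 22.725680257411582
side blue [215 220  18  11 166] [223.4 225. ] [694.8  65.   60. ]
side yellow [244 230  19  13 196] [253.  235.7] [647.6  55.8  60. ]
side red [263 213  19  11 168] [272.  217.8] [656.6   8.6  60. ]
side green [235 204  17  10 131] [243.4 208.2] [703.7  17.8  60. ]
top blue [255 179  16  15 151] [263.3 187. ] [692.1  65.6  60. ]
top yellow [261 207  17  17 230] [269.1 215.1] [647.6  57.4  60. ]
top red [291 201  17  17 222] [299.4 208.7] [656.6  10.4  60. ]
top green [285 172  16  15 197] [292.8 179. ] [703.9  19.4  60. ]
```

View pics/c_b1.png

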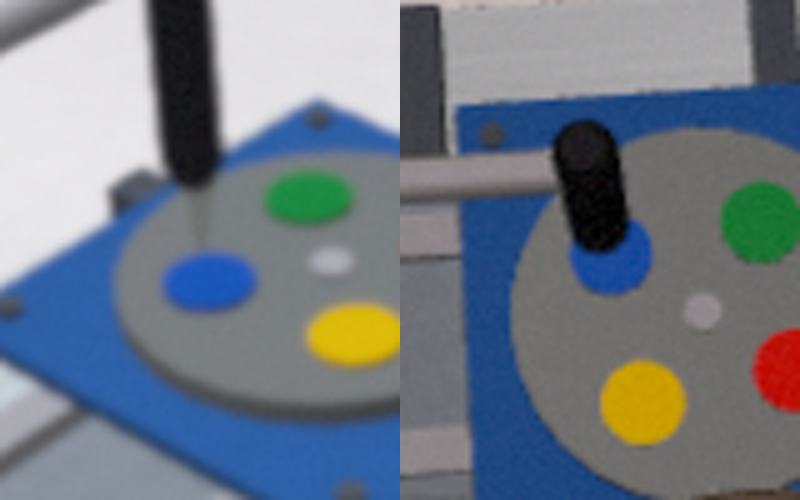

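The side view has the tip over the rear half of the blue pad, near pixel (222.5,219). I'll enlarge the tip to measure it exactly.

```bash
python3 - <<'E'
from h import *
ims=[]
for f in ['side0','side_b1']:
    p=cv2.imread(f'pics/{f}.png')[200:232,210:234]
    p=cv2.normalize(p,None,0,255,cv2.NORM_MINMAX); ims.append(cv2.resize(p,None,fx=16,fy=16,interpolation=cv2.INTER_NEAREST))
cv2.imwrite('pics/tip.png',np.hstack(ims))
s=cam('side')
for q in [(222,218),(222.5,219),(222.5,220),(222.5,221)]: print(q,onz(s,*q,72).round(1))
E
```

```text
(222, 218) [695.2  66.2  72. ]
(222.5, 219) [693.   67.3  72. ]
(222.5, 220) [691.2  69.   72. ]
(222.5, 221) [689.5  70.5  72. ]
```

View pics/tip.png

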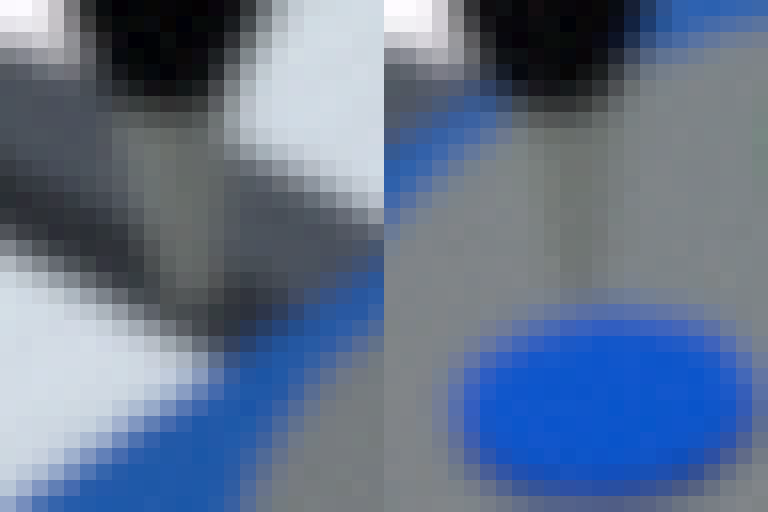

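```bash
cat > axis.py <<'E'
from h import *
# blue-minus-tip offsets: per camera, lateral distance of vertical probe axis from a pad (same camera => calibration bias cancels)
def lateral(n,img,rows,u0,u1):
    p=cv2.imread(img); g=p.max(2).astype(float); c=cam(n); A=[]
    for v in rows:
        r=g[v,u0:u1]; i=np.where(r<60)[0]
        lo,hi=i[0],i[-1]
        f=lambda a,b:a+(b-a)*(r[a]-60)/(r[a]-r[b]) # subpixel edge
        A.append(ray(c,u0+(f(lo-1,lo)+f(hi+1,hi))/2,v)[1])
    A=np.array(A); A/=np.linalg.norm(A,axis=1)[:,None]
    h=A[:,:2]; nn=np.linalg.svd(h)[2][1]   # horizontal normal of vertical plane through the eye
    print(n,'resid',np.abs(h@nn).max().round(4)); return nn,nn@c[3][:2]
if __name__=='__main__':
    ns,os=lateral('side','pics/side0.png',list(range(175,198)),195,240)
    nt,ot=lateral('top','pics/top0.png',list(range(166,180)),245,275)
    N=np.array([ns,nt]); print('axis abs',np.linalg.solve(N,[os,ot]).round(1))
    S=np.array([[694.8,65.0],[656.6,8.6]]); T=np.array([[694.9,66.4],[656.6,10.4]])
    for k,nm in enumerate(['blue','red']):
        print(nm,'to go (axes)',np.linalg.solve(N,[os-ns@S[k],ot-nt@T[k]]).round(1))
    s=cam('side')
    for q in [(221.2,218.3),(221.7,218.7)]:
        t=onz(s,*q,72)[:2]; print('side tip',q,t.round(1),'to go blue',(t-S[0]).round(1),'red',(t-S[1]).round(1))
E
python3 axis.py
```

```text
side resid 0.0002
top resid 0.0005
axis abs [694.1  68.1]
blue to go (axes) [0.7 2. ]
red to go (axes) [39.3 58. ]
side tip (221.2, 218.3) [695.5  67.4] to go blue [0.7 2.4] red [38.9 58.8]
side tip (221.7, 218.7) [694.3  67.6] to go blue [-0.5  2.6] red [37.7 59. ]
```

Request:
{"fn": "arm_command", "kwargs": {"increments": [[[0, 0, 0], [0, 1, 0], 1], [[0, 0, 0], [0.5, 2, 0], 1], [[0, 0, 0], [0.5, 2, 0], 1], [[0, 0, 0], [0.5, 2, 0], 1], [[0, 0, 0], [0.5, 2, 0], 1]]}}

```text
clock: 3.8
position: [536.4, 33.1, 68.2]
ee_rot: [-0.019, 0.708, 0.019, 0.706]
contact_force: [-2.5, -2.1, 1.8]
gripper_width: 22.3
```

```bash
python3 look.py b2
```

```text
3.8 [536.4  33.1  68.2] [-2.5 -2.1  1.8] 22.29182528183252
side blue [213 220  19  12 174] [222.  225.1] [696.1  66.5  60. ]
side yellow [242 230  20  13 200] [251.3 236. ] [648.8  57.8  60. ]
side red [262 213  18  11 168] [270.6 218.1] [657.7  10.4  60. ]
side green [234 204  17  10 135] [241.9 208.4] [704.8  19.7  60. ]
top blue [254 180  16  14 147] [261.9 187.3] [691.7  67.8  60. ]
top yellow [260 207  17  17 233] [267.9 215.2] [647.6  59.3  60. ]
top red [290 201  17  17 227] [298.3 208.8] [656.5  12.2  60. ]
top green [284 172  16  15 197] [291.7 179. ] [703.9  21.2  60. ]
```

Blue is centred to within about 1 mm in both views. I'll dwell by holding the last target.

```bash
python3 - <<'E'
from h import *
for _ in range(38): imaging.get_image('top')
st=readout.read_state();print(st['clock'],st['position'].round(1))
E
python3 look.py b3
```

```text
5.8 [536.8  33.3  68.2]
5.8 [536.8  33.3  68.2] [-1.4 -1.9  2.3] 22.873477559937523
side blue [213 220  18  12 169] [221.7 225.2] [696.3  67.   60. ]
side yellow [242 230  19  13 200] [251.1 235.9] [649.1  57.8  60. ]
side red [261 213  19  11 167] [270.3 218. ] [658.2  10.5  60. ]
side green [234 204  17  10 131] [241.7 208.3] [705.2  19.7  60. ]
top blue [254 180  16  14 144] [261.8 187.2] [692.  68.  60.]
top yellow [260 207  17  17 229] [267.8 214.9] [648.   59.5  60. ]
top red [290 201  17  16 226] [298.2 208.5] [657.   12.3  60. ]
top green [284 172  16  15 198] [291.6 178.9] [704.1  21.2  60. ]
```

Request:
{"fn": "arm_command", "kwargs": {"increments": [[[0, 0, 0], [4, 6, 0], 1], [[0, 0, 0], [9, 13, 0], 1], [[0, 0, 0], [14, 21, 0], 1], [[0, 0, 0], [19, 29, 0], 1], [[0, 0, 0], [24, 36, 0], 1]]}}

```text
clock: 6.4
position: [561.4, 70.2, 68.2]
ee_rot: [-0.019, 0.708, 0.02, 0.706]
contact_force: [-2.1, -2.5, 3.4]
gripper_width: 22.9
```

Request:
{"fn": "arm_command", "kwargs": {"increments": [[[0, 0, 0], [4, 6, 0], 1], [[0, 0, 0], [8, 13, 0], 1], [[0, 0, 0], [12, 18, 0], 1], [[0, 0, 0], [13, 20, 0], 1], [[0, 0, 0], [13, 20, 0], 1]]}}

```text
clock: 6.9
position: [575.1, 91.2, 68.2]
ee_rot: [-0.019, 0.707, 0.02, 0.707]
contact_force: [-1.0, 0.5, 1.1]
gripper_width: 22.4
```

```bash
python3 look.py r1
```

```text
6.9 [575.1  91.2  68.2] [-1.   0.5  1.1] 22.421047819262462
side blue [175 197  42  14 209] [198.1 203.4] [762.   52.5  60. ]
side blue [161 228  19  12 182] [170.1 233.2] [734.5 125.2  60. ]
side yellow [189 238  20  13 211] [198.6 244.3] [687.5 115.7  60. ]
side red [212 220  17  12 160] [219.8 225.8] [697.1  69.5  60. ]
side green [185 211  17  10 141] [193.1 215.6] [743.4  77.6  60. ]
top blue [217 155  16  12 158] [224.3 160.8] [735.7 126.3  60. ]
top blue [196 177  10  11  86] [200.4 181.4] [703.4 163.6  60. ]
top red [252 180  17  14 151] [260.4 187.3] [691.9  70.1  60. ]
top green [247 149  16  14 161] [253.9 154.9] [744.2  79.6  60. ]
```

Request:
{"fn": "arm_command", "kwargs": {"increments": [[[0, 0, 0], [-1, -1, 0], 1], [[0, 0, 0], [-1.5, -2, 0], 1], [[0, 0, 0], [-1.5, -2, 0], 1], [[0, 0, 0], [-1.5, -2, 0], 1], [[0, 0, 0], [-1.5, -2, 0], 1]]}}

```text
clock: 7.5
position: [573.9, 89.3, 68.3]
ee_rot: [-0.019, 0.707, 0.02, 0.707]
contact_force: [1.5, 1.9, -1.0]
gripper_width: 23.0
```

```bash
python3 look.py r2
```

```text
7.5 [573.9  89.3  68.3] [ 1.5  1.9 -1. ] 22.98906391205178
side blue [176 197  41  14 204] [198.9 203.2] [761.6  51.4  60. ]
side blue [163 227  19  12 182] [172.1 232.7] [733.3 122.7  60. ]
side yellow [191 238  20  13 211] [200.4 244.1] [686.  113.9  60. ]
side red [213 220  18  12 165] [221.7 225.6] [695.6  67.5  60. ]
side green [186 211  18  10 140] [194.6 215.4] [742.1  76.   60. ]
top blue [218 155  16  12 148] [225.4 161.1] [735.2 124.5  60. ]
top blue [198 177   9  13 103] [201.7 182.7] [701.3 161.6  60. ]
top yellow [225 184  15   8  68] [232.7 187.3] [692.8 113.3  60. ]
top red [254 180  17  15 160] [262.  187.7] [691.1  67.7  60. ]
top green [248 150  16  13 149] [255.3 155.3] [743.5  77.5  60. ]
```

View pics/c_r2.png

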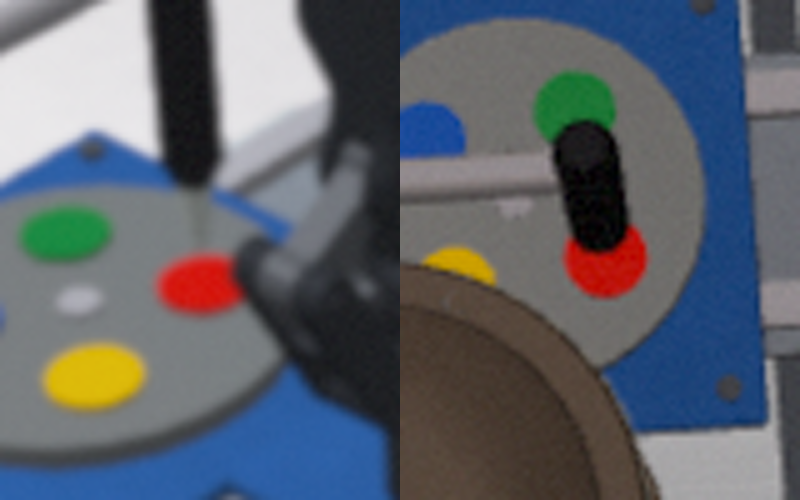

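Red is centred to within about 1 mm in both views: its pixel is (221.7,225.6), directly under the tip. Opening the gripper now.

Request:
{"fn": "arm_command", "kwargs": {"increments": [[[0, 0, 0], [0, 0, 0], 0.7], [[0, 0, 0], [0, 0, 0], 0.4], [[0, 0, 0], [0, 0, 0], 0], [[0, 0, 0], [0, 0, 0], 0], [[0, 0, 0], [0, 0, 0], 0]]}}

```text
clock: 8.1
position: [573.7, 89.1, 68.3]
ee_rot: [-0.019, 0.707, 0.02, 0.707]
contact_force: [0.3, -0.9, -0.3]
gripper_width: 81.5
```

```bash
python3 look.py r3
```

```text
8.1 [573.7  89.1  68.3] [ 0.3 -0.9 -0.3] 81.46090348360507
side blue [178 197  39  13 201] [199.2 203.1] [761.4  50.8  60. ]
side blue [163 227  19  12 181] [172.1 232.8] [733.3 122.8  60. ]
side blue [249 232   8  13  85] [252.4 238.2] [644.2  60.4  60. ]
side yellow [191 238  20  13 212] [200.4 244.1] [686.  113.9  60. ]
side red [214 220  12  12 123] [220.1 225.6] [697.2  69.   60. ]
side green [187 211  17  10 140] [194.8 215.4] [741.9  75.8  60. ]
top blue [218 155  16  12 147] [225.5 161.1] [735.2 124.4  60. ]
top blue [198 177   9  13 104] [201.7 182.8] [701.2 161.6  60. ]
top yellow [225 184  15   9  66] [232.8 187.5] [692.4 113.1  60. ]
top red [254 180  17  15 161] [262.  187.8] [691.   67.7  60. ]
top green [248 149  16  14 147] [255.1 155.3] [743.5  77.7  60. ]
```

Nothing moved on release. I'll retreat up, back away, and look with a clear view.

Request:
{"fn": "arm_command", "kwargs": {"increments": [[[0, 0, 0], [0, 0, 20], 0], [[0, 0, 0], [0, 0, 50], 0], [[0, 0, 0], [0, 0, 85], 0], [[0, 0, 0], [-20, 0, 120], 0], [[0, 0, 0], [-60, 0, 130], 0]]}}

```text
clock: 8.7
position: [517.0, 90.1, 202.1]
ee_rot: [-0.018, 0.704, 0.021, 0.71]
contact_force: [-0.9, 0.5, 0.1]
gripper_width: 85.3
```

Request:
{"fn": "arm_command", "kwargs": {"increments": [[[0, 0, 0], [-20, -35, 0], 0], [[0, 0, 0], [-40, -75, 0], 0], [[0, 0, 0], [-60, -115, 0], 0], [[0, 0, 0], [-70, -140, 0], 0], [[0, 0, 0], [-70, -140, 0], 0]]}}

```text
clock: 9.2
position: [445.2, -52.1, 202.4]
ee_rot: [-0.017, 0.704, 0.02, 0.71]
contact_force: [0.5, 1.1, -0.8]
gripper_width: 85.4
```

```bash
python3 look.py r4
```

```text
9.2 [445.2 -52.1 202.4] [ 0.5  1.1 -0.8] 85.38682311845335
side blue [177 197  40  14 202] [199.  203.1] [761.6  51.   60. ]
side blue [163 227  19  12 183] [172.1 232.8] [733.2 122.7  60. ]
side yellow [191 238  20  13 211] [200.4 244.1] [686.  113.9  60. ]
side red [214 220  18  12 175] [222.5 225.4] [695.   66.6  60. ]
side green [187 211  17  10 140] [194.7 215.4] [742.   75.9  60. ]
top blue [218 155  16  12 148] [225.4 161.1] [735.2 124.5  60. ]
top yellow [223 184  17  17 221] [231.3 192.3] [684.9 115.5  60. ]
top red [254 180  17  15 162] [262.  187.8] [691.   67.7  60. ]
top green [248 150  16  13 147] [255.2 155.4] [743.4  77.6  60. ]
```

View pics/c_r4.png

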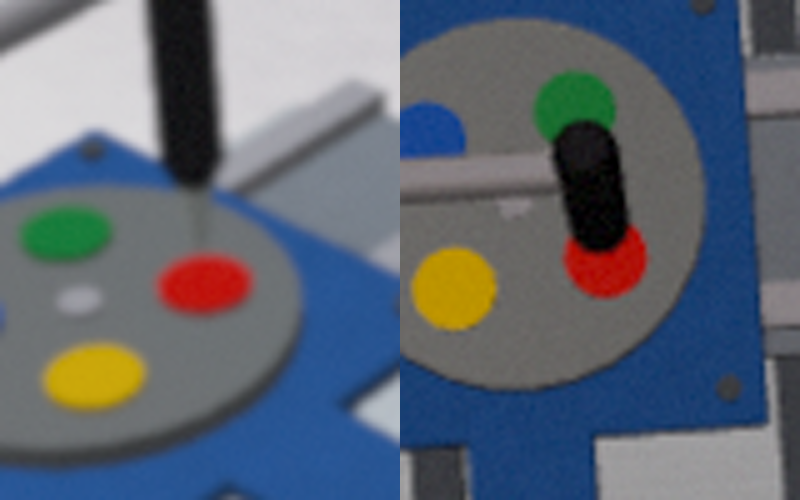

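```bash
python3 -c "
from h import *
print(arm.job_done())"
```

```text
the job is handed in; nothing more can be done
None
```

I gripped the black handle and slid the blue pad under the probe tip. It rested there for about 2 s. I then slid the red pad under the tip, let go, backed the arm clear and handed the job in at about 9.3 s.

- **Blue pad:** before and after the rest, both views put it about 1 mm from the tip.
- **Red pad:** it overshot by about 2 mm at first, so I corrected it before letting go. After release and retreat, the side view put it about 1 mm off and the top view up to 1.7 mm off in x. The two views disagree by 1–2 mm, which matches their stated calibration.
- **Release and forces:** the carrier did not shift when I let go. Tool force readings at the end of each move stayed under about 6 N, and the arm is clear of the stage.

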